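# Clamp a freshly bound book in the hand press

## Task

Slide the blue book along the bed of the press until it is fully home against the red back stop. Then wind the crank clockwise, letting go and taking the grip again as you go round, until the sprung cork pad has come down on the book and is pushed up by about 6 mm, so that the book is held gently and never crushed (never pushed up more than 12 mm). Let go and leave the other things on the table where they are.

Things in the scene. Friction and masses are not known exactly. Their poses are not given: they have to be found in the camera images.
- press: bench book press, fixed; origin at table height under its screw axis, x from its open front (robot side) to its back, y left, z up. Grey bed 265 x 200 mm, 14 mm thick, from 165 mm in front of the origin to 100 mm behind. On it two 12 mm high side fences along x, 118 mm apart inside, and a red back stop, its front face 75 mm behind the origin, top at 42 mm
- bridge (a point): centre of the press's green bridge, 164 mm above the table, on the screw axis: 32 mm deep (x), 204 mm wide (y), 28 mm high, on two 22 mm columns at y = +-83 mm. Under it hangs the green platen (76 x 126 mm). The 17 mm screw rod stands up through the crank's hub, 42 mm above it at crank angle 0, and sinks with the platen, 25 mm a turn
- press_home (a point): centre of the book when it is fully home: on the press axis, 31 mm above the table; axes as the press
- book_center (a point): centre of the blue hardback book, rigid, 148 mm long (x axis) x 105 wide x 34 thick, 0.2 to 0.45 kg. It lies on the bed between the fences, underside 14 mm and top 48 mm above the table, and sticks out at the front by 55 to 80 mm from home. Too wide to grip: push its front edge (the short edge facing the robot)
- crank_grip (a point): centre of the crank's red upright paddle, 85 mm from the screw axis, 231 mm up. Paddle 64 mm high (199 to 263 mm up), 32 mm wide along the crank arm (y axis, outwards) and 16 mm thick (x axis, its direction of travel). It does not spin on the arm: a hand gripping it turns with it and must regrasp. Steel arm below it at 187 to 197 mm; hub 38 mm across, top at 203 mm
- crank (a joint): crank angle, rad, growing clockwise seen from above (lowers the platen 25 mm a turn), range 0 to 11.4, at the start 0.9 to 2.9. At 0 the paddle points along the press's +y, at pi/2 along its +x. At 0 the pad is 32 mm above the book, so it meets the book at 8.04 rad. Stays where it is left; takes about 1.5 N at the paddle to turn
- pad (a joint): how far the sprung cork pad (76 x 112 mm) under the platen is pushed up, in m: 0 hanging free, at most 0.016. Once on the book it rises 25 mm per crank turn; springs 0.9 N per mm. Four orange-headed pins rise with it through the platen (heads rest on the platen's top when free)
- tape: roll of white masking tape lying flat, 110 mm across, 25 mm high, beside the press; bystander, origin under its centre
- brush: paint brush lying flat beside the press, about 200 mm long; bystander, origin under its centre
- tumbler: empty glass tumbler, 72 mm across, 95 mm high; bystander, origin under its centre
- glue: white glue bottle with orange cap, 60 mm across, 150 mm high; bystander, origin under its centre
- mug: white mug, 80 mm across, 90 mm high; bystander, origin under its centre
- notebook: orange notebook lying flat, 150 x 105 x 22 mm; bystander, origin under its centre
- tube: aluminium paint tube with red band, lying behind the press, 120 mm long, 22 mm high; bystander, origin under its centre
Not all that is in view belongs to the job. Leave any black or turquoise look-alike of the part that bears book_center alone.

How it is judged:
On the way, in this order (a step that is already met when the one before it is completed fails the run):
1. the book is fully home in the press, the pad still clear of it (horizontal distance between book_center and press_home below 0.012 m and angle between the x axis of book_center and the x axis of press_home, either way round below 0.12 rad and value of joint pad below 0.001 m), for 0.2 s.
2. the pad presses gently on the book that is home (horizontal distance between book_center and press_home below 0.012 m and angle between the x axis of book_center and the x axis of press_home, either way round below 0.12 rad and value of joint pad between 0.003 and 0.009 m), for 0.2 s.
At the end, for the whole second after the job is handed in: The book lies flat and home in the press (its centre within 12 mm of the home point in plan, lined up within 0.12 rad), the sprung pad rests on it pushed up by 3 to 9 mm, and the crank is still (all of step 2 and angle between book_center's own z axis and vertical below 0.05 rad and velocity of joint crank between -0.05 and 0.05 rad/s); the robot touches nothing.
It fails at once if the book is crushed: the pad is pushed up by more than 12 mm (over about 12 N) (value of joint pad above 0.012 m).
It fails at once if another thing on the table (tape, brush, tumbler, glue, mug, notebook or tube) is moved by more than 30 mm (distance of any of tape, brush, tumbler, glue, mug, notebook, tube from where it was at the start of the episode above 0.03 m).
It also fails if it takes over 72 s, if anything falls off the work surface, if the arm or the gripper's body presses on something with over 40 N, if the wrist force passes 120 N, or if a joint passes its speed limit or range.

## Robot

A 6-joint arm with a two-finger parallel gripper is mounted at the origin on the work surface. World frame = base frame: x ahead of the robot, y to its left, z up, the work surface at z = 0. Lengths are in m, angles in rad, forces in N, time in s.
With the tool pointing down it reaches from about 0.4 to 0.825 m from the base axis. Payload 7 kg.
Tool frame: the origin (TCP) lies midway between the tips of the shut fingers; the grasp point (between the pads) lies 19 mm behind it (arm.hold_point_z is the distance from the TCP to the grasp point, in m); z points along the fingers, x is the direction in which the jaws open and shut, and the axes are right-handed (so a half turn about z gives the same grasp; the last joint's range is limited). The gripper opens to 88 mm and grips with 3 to 60 N. Pads are 19 mm wide; open, the fingers measure 130 mm over their backs; the gripper's body (78 mm by 193 mm) begins 47 mm behind the grasp point.
Start: joints at [-1.038, 0.359, 0.012, 0, -1.224, -0.288], TCP at [0.164, -0.655, 0.227] pointing down, gripper open.
Joint ranges: [-3.07, 3.07], [-1.43, 2.12], [-1.02, 1.25], [-3.03, 1.67], [-3.05, -0], [-3.03, 3.03]. Speed limits (rad/s): [2.39, 2.39, 3.01, 3.14, 3.14, 3.14].

## Interface

Orientations are given as [roll, pitch, yaw] about the fixed x, y, z axes, in that order (R = Rz(yaw) Ry(pitch) Rx(roll)).
In Python, from station import readout, viewer, job, arm gives the robot as it stands.
- The arm moves only by the tool apply_moves, never from a script. Its argument "deltas" is text: rows parted by semicolons, each of 4 numbers parted by spaces: the shift along the tool's x, y, z in cm, then the turn about the tool's z in rad. A call has 1 to 10 rows; each row shifts and turns the commanded pose from where the row before left it, along the tool's axes as they then stand; what a row does not reach is not made up. A row lasts 1/8 s, in which the tool goes at most 62.5 mm and 10.7 degrees, less where a joint would pass 70% of its speed; a pose out of reach is approached as far as the arm can. A call is refused whole if a number of a shift passes 6.25 or a number of a turn 0.188, either way. A call with a gripper value outside its range is refused whole. "gripper" is the closure, from -1 (fully open) to 1 (shut), so that 0 is half open, set as the call begins (left out, the last holds). The fingers move at their own pace and stop on an object; "squeeze" is the grip in N (left out, the last holds). Time passes only in rows, so rows that do not move let the fingers close. It gives the time, the measured TCP pose, the force and the opening at its end, in the units of the state.
- readout.get_state(): the state, without advancing time (a new reading comes with each control period).
- viewer.grab_frame(name): name is "side" or "top"; returns a dict with "image" (384x512x3 uint8, red, green, blue), "camera_matrix" (3x3 intrinsics, pixels), "cam_to_world" (4x4, takes a point from camera to world coordinates). Camera axes: x right, y up, looking along -z (the intrinsics and any distortion apply to the point x, -y, -z); pixel columns grow to the right and rows downward; lengths in m; the calibration is good to about 2 mm. A picture is of the moment at which its call begins. There is no depth.
- job.job_done(): hands the job in, once; it reports no verdict.
Trained networks look in the newest picture that a camera, given by its name, has taken for a name from the list of things; names that differ only in an ending like _2 or _b are one class to them, and where a whole thing is asked for, a point or a joint stands for the part that bears it (a point fixed in the world has none). Each returns a list of dicts, best first, with "conf" (0 to 1); they miss things now and then, are a little off and sometimes report something else, mostly with a low value. They report only what shows in the picture. A call takes as long as a camera call. They do not tell look-alikes from the thing itself.
- viewer.silhouettes(camera, query): "region" (384x512 bool, what is visible of it) and "extent" ([left, top, width, height] in pixels, round what is visible of it).
The state is a dict: "t": time; "q": joint angles; "qd": joint speeds; "joint_efforts": joint torques, N m; "eef_pos": TCP position; "ee_rot": TCP orientation; "force": force on the tool from outside, world axes, zero at the start; "moment": the same for the moment, N m; "width": finger opening in m.
Only numpy, scipy, OpenCV 4.12 (cv2) and the standard library are available. Lean on these libraries where they do the work, as an engineer would, in place of code of your own. Each camera call takes 0.05 s, during which the arm holds its last target.

## Working session

There is one attempt and no reset: what is moved stays moved. The work goes in short steps, Python scripts to look and compute and a tool call to move; the robot and the scene stay as the last step left them, time stands still between calls to the robot, and variables do not carry over. Pictures are saved under pics/ and viewed, and the job is handed in when it is done.

Besides the shell and the picture viewer there is one more tool, called after "Request:" by a JSON object that holds its "op" and its "data". apply_moves: Moves the arm, as the interface text tells. Its arguments: {"type":"object","properties":{"deltas":{"type":"string"},"gripper":{"type":"number"},"squeeze":{"type":"number"}},"required":["deltas"]}

```bash
mkdir -p pics; ls; python3 - <<'E'
from station import readout, viewer, job, arm
import cv2, numpy as np
s=readout.get_state(); print(s)
print([a for a in dir(arm) if a[0]!='_'])
for n in ['side','top']:
    f=viewer.grab_frame(n)
    cv2.imwrite(f'pics/{n}0.png',cv2.cvtColor(f['image'],cv2.COLOR_RGB2BGR))
    print(n,f['camera_matrix'],f['cam_to_world'],f.keys())
E
```

```text
pics
{'t': 0.0, 'q': array([-1.03790622e+00,  3.59397784e-01,  1.10246409e-02, -3.54873610e-04,
       -1.22411954e+00, -2.88132701e-01]), 'qd': array([-0.0019304 , -0.00049578,  0.00091974, -0.00100542, -0.00016942,
       -0.00094722]), 'joint_efforts': array([-7.30754782e-04, -5.82714629e+01,  2.93044639e+01,  6.99710861e+00,
        6.94994713e-03, -2.15672098e-04]), 'eef_pos': array([ 0.16343057, -0.65438434,  0.22559991]), 'ee_rot': array([-3.14143041e+00, -1.72122538e-03,  1.81543273e+00]), 'force': array([-0.94093074, -0.80528422, -0.16125749]), 'moment': array([ 0.00929584, -0.04605242,  0.00363831]), 'width': 0.0876552047577981}
['Unreachable', 'hold_point_z']
side [[406.70066529   0.         260.01417976]
 [  0.         406.70066529 193.19690275]
 [  0.           0.           1.        ]] [[-0.95161784  0.2038318  -0.22994802  0.27985751]
 [-0.30636192 -0.57141527  0.76133236  0.98056039]
 [ 0.02378794  0.79494477  0.60621526  0.94689864]
 [ 0.          0.          0.          1.        ]] dict_keys(['image', 'camera_matrix', 'cam_to_world'])
top [[355.380033     0.         256.67379886]
 [  0.         355.380033   186.56472832]
 [  0.           0.           1.        ]] [[ 0.02317003  0.99790294 -0.06043894  0.50610566]
 [-0.99972329  0.02337299  0.00265326 -0.00294266]
 [ 0.00406034  0.06036074  0.99816837  1.49340197]
 [ 0.          0.          0.          1.        ]] dict_keys(['image', 'camera_matrix', 'cam_to_world'])
```

View pics/side0.png

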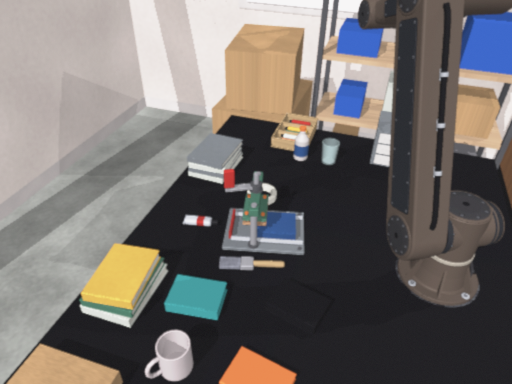

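View pics/top0.png

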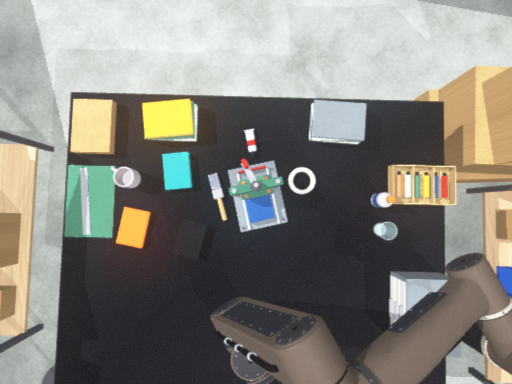

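```bash
python3 - <<'E'
import cv2
a=cv2.imread('pics/top0.png')[140:245,200:330]
cv2.imwrite('pics/topc0.png',cv2.resize(a,None,fx=5.5,fy=5.5,interpolation=cv2.INTER_CUBIC))
a=cv2.imread('pics/side0.png')[160:280,180:320]
cv2.imwrite('pics/sidec0.png',cv2.resize(a,None,fx=5,fy=5,interpolation=cv2.INTER_CUBIC))
E
```

```text
(no output)
```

View pics/topc0.png

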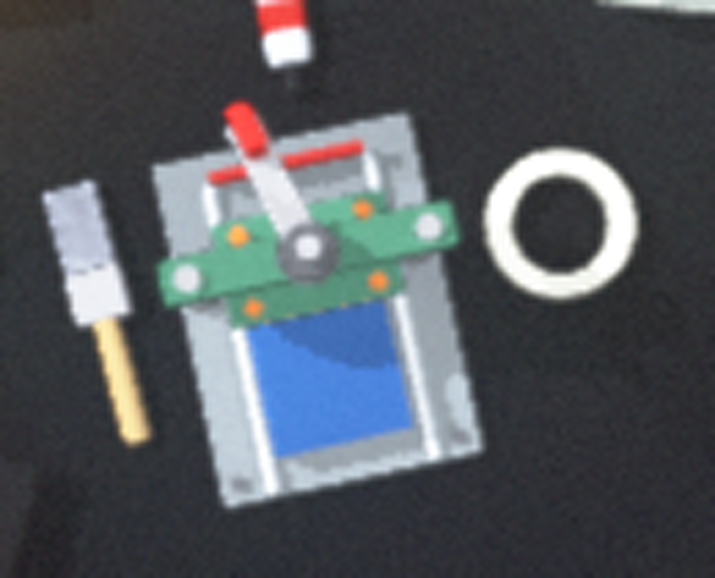

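View pics/sidec0.png

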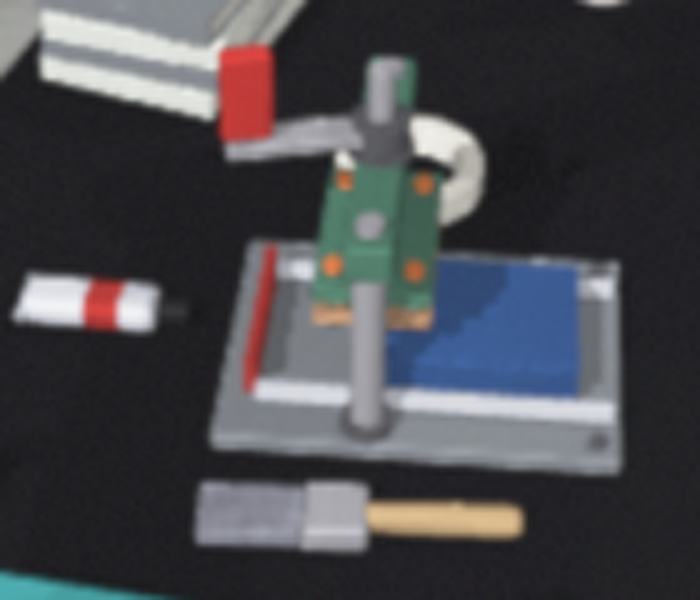

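```bash
cat > h.py <<'E'
import numpy as np, cv2
from scipy.optimize import least_squares
K={'side':np.array([[406.70066529,0,260.01417976],[0,406.70066529,193.19690275],[0,0,1]]),
'top':np.array([[355.380033,0,256.67379886],[0,355.380033,186.56472832],[0,0,1]])}
T={'side':np.array([[-0.95161784,0.2038318,-0.22994802,0.27985751],[-0.30636192,-0.57141527,0.76133236,0.98056039],[0.02378794,0.79494477,0.60621526,0.94689864],[0,0,0,1]]),
'top':np.array([[0.02317003,0.99790294,-0.06043894,0.50610566],[-0.99972329,0.02337299,0.00265326,-0.00294266],[0.00406034,0.06036074,0.99816837,1.49340197],[0,0,0,1]])}
def proj(c,P):
    P=np.atleast_2d(P); p=(P-T[c][:3,3])@T[c][:3,:3]; p=p*[1,-1,-1]
    u=p@K[c].T; return u[:,:2]/u[:,2:]
def at_z(c,uv,z):
    d=np.linalg.inv(K[c])@[uv[0],uv[1],1]; d=T[c][:3,:3]@(d*[1,-1,-1]); o=T[c][:3,3]
    return o+d*(z-o[2])/d[2]
def tow(p,P):
    P=np.atleast_2d(P); c,s=np.cos(p[2]),np.sin(p[2])
    return np.c_[p[0]+c*P[:,0]-s*P[:,1],p[1]+s*P[:,0]+c*P[:,1],P[:,2]]
def crop(px,x0,y0,f): return (np.array(px)+.5)/f-.5+[x0,y0]
E
python3 - <<'E'
from h import *
tp=crop([(153,165),(408,115),(482,450),(228,507),(187,278),(428,227)],200,140,5.5)
tP=np.array([(.1,.1,.014),(.1,-.1,.014),(-.165,-.1,.014),(-.165,.1,.014),(0,.083,.18),(0,-.083,.18)])
sp=crop([(212,440),(618,463),(252,242),(620,262)],180,160,5)
sP=np.array([(.1,.1,.014),(-.165,.1,.014),(.1,-.1,.014),(-.165,-.1,.014)])
f=lambda p:np.r_[(proj('top',tow(p,tP))-tp).ravel(),(proj('side',tow(p,sP))-sp).ravel()]
r=least_squares(f,[.56,0,.2],loss='soft_l1'); print(r.x); print(f(r.x).reshape(-1,2).round(1))
p=r.x
for nm,px,z in [('front L',(278,458),.048),('front R',(413,428),.048)]:
    w=at_z('top',crop(px,200,140,5.5),z); d=w[:2]-p[:2];c,s=np.cos(p[2]),np.sin(p[2]); print(nm,w,'press',c*d[0]+s*d[1],-s*d[0]+c*d[1])
for nm,px,z in [('front far top',(580,265),.048),('front near bot ',(578,360),.048)]:
    w=at_z('side',crop(px,180,160,5),z); d=w[:2]-p[:2]; print(nm,w,'press',c*d[0]+s*d[1],-s*d[0]+c*d[1])
# crank paddle top center (z .263), top crop
for cam,px,z in [('top',crop((240,117),200,140,5.5),.263),('side',crop((246,52),180,160,5),.263),('top',crop((308,247),200,140,5.5),.2)]:
    w=at_z(cam,px,z); d=w[:2]-p[:2];x,y=c*d[0]+s*d[1],-s*d[0]+c*d[1]; print(w,x,y,np.hypot(x,y),np.arctan2(x,y))
for n,P in [('tape',(297,180)),('glue',(380,200)),('tubeL',(250,130)),('tubeend',(251,156)),('tumb',(384,230))]:
    print(n,at_z('top',P,.02))
E
```

```text
[ 0.58966193 -0.00166686  0.23767481]
[[-0.5  0.1]
 [-0.1 -0.9]
 [ 0.2  0.3]
 [-0.8  0.2]
 [-0.1  0.1]
 [-0.1 -0.2]
 [-0.2 -1.2]
 [ 1.  -0.1]
 [-0.  -0.8]
 [-0.1  0. ]]
front L [0.4457887  0.01626866 0.048     ] press -0.1356058709981768 0.05130531787612762
front R [ 0.47008941 -0.08267653  0.048     ] press -0.13528429716312781 -0.0505797705630984
front far top [ 0.4716021  -0.08468596  0.048     ] press -0.13428724472575312 -0.05288886266300116
front near bot  [0.4497478  0.00932291 0.048     ] press -0.13339340480531275 0.04362268922835764
[0.66917273 0.04269021 0.263     ] 0.08771917932942998 0.024389802748745484 0.09104678412965177 1.2996022225053516
[0.66223117 0.04421234 0.263     ] 0.08133112863283722 0.027503490567730146 0.08585566072251925 1.2447019446972423
[ 0.59187109 -0.00225719  0.2       ] 0.002008068893471528 -0.0010938716786317113 0.0022866779244660857 2.0695907344671314
tape [ 0.62660115 -0.17394425  0.02      ]
glue [ 0.55146136 -0.51981713  0.02      ]
tubeL [0.83224627 0.02662722 0.02      ]
tubeend [0.722573   0.01978502 0.02      ]
tumb [ 0.42800279 -0.53662477  0.02      ]
```

Candidates for the book: blue in the press at top (258,208), black at top (190,240), turquoise at top (177,171). The description and the close crop both give the blue one in the press. It sticks out about 61 mm, and the crank is at about 1.27 rad. The press fits at (0.590, -0.002), yaw 0.238.

Request:
{"op": "apply_moves", "data": {"deltas": "2.7 4.15 0 0;2.7 4.15 0 0;2.7 4.15 0 0;2.7 4.15 0 0;2.7 4.15 0 0;2.7 4.15 0 0;2.7 4.15 0 0", "gripper": 0}}

```text
t: 0.98
eef_pos: [0.4004, -0.3996, 0.2264]
ee_rot: [-3.141, -0.0, 1.816]
force: [-0.4, -1.0, 0.3]
width: 0.044
```

Request:
{"op": "apply_moves", "data": {"deltas": "4.25 1.5 0 0;4.25 1.5 0 0;4.25 1.5 0 0;4.25 1.5 0 0;4.25 1.5 0 0;4.25 1.5 0 0;4.25 1.5 0 0;4.25 1.5 0 0;0 0 0 0"}}

```text
t: 2.1
eef_pos: [0.4337, -0.0398, 0.2265]
ee_rot: [3.141, -0.0, 1.819]
force: [0.2, -0.4, -0.0]
width: 0.0437
```

```bash
cat >> h.py <<'E'
PR=np.array([.5897,-.0016,.2377])
def topress(w,p=PR):
    c,s=np.cos(p[2]),np.sin(p[2]); d=np.array(w[:2])-p[:2]; return np.array([c*d[0]+s*d[1],-s*d[0]+c*d[1]])
def need(s,goal):  # world goal xyz -> tool shift cm
    y=s['ee_rot'][2]; d=np.array(goal)-s['eef_pos']
    return 100*np.array([np.cos(y)*d[0]+np.sin(y)*d[1], np.sin(y)*d[0]-np.cos(y)*d[1], -d[2]])
def st():
    from station import readout
    s=readout.get_state(); print('t',s['t'],'pos',s['eef_pos'].round(4),'rot',s['ee_rot'].round(4),'press',topress(s['eef_pos']).round(4),'q',s['q'].round(3),'F',s['force'].round(1),'w',round(s['width'],4)); return s
E
python3 - <<'E'
from h import *
s=st(); g=tow(PR,[-.16,0,.15])[0]; print(g,need(s,g))
E
```

```text
t 2.1 pos [ 0.4337 -0.0398  0.2265] rot [ 3.1414e+00 -3.0000e-04  1.8194e+00] press [-0.1606 -0.0004] q [ 0.364 -0.049 -0.483 -0.    -1.136 -1.686] F [ 0.2 -0.4 -0. ] w 0.0437
[ 0.43419886 -0.03927487  0.15      ] [0.04343583 0.06100065 7.65127047]
```

Request:
{"op": "apply_moves", "data": {"deltas": "0 0 4 0;0 0 4 0;0 0 4 0;0 0 4 0;0 0 2.6 0;0 0 1 0;0 0 0 0"}}

```text
t: 2.98
eef_pos: [0.4334, -0.0426, 0.0304]
ee_rot: [-3.14, 0.0, 1.815]
force: [-0.1, 0.2, 0.2]
width: 0.0438
```

```bash
python3 - <<'E'
from h import *
from station import viewer
s=st()
f=viewer.grab_frame('side'); cv2.imwrite('pics/s1.png',cv2.resize(cv2.cvtColor(f['image'],cv2.COLOR_RGB2BGR)[130:290,160:360],None,fx=4,fy=3.7,interpolation=cv2.INTER_CUBIC))
E
```

```text
t 2.975 pos [ 0.4334 -0.0426  0.0304] rot [-3.1404e+00  2.0000e-04  1.8153e+00] press [-0.1615 -0.003 ] q [ 0.358  0.208 -0.749  0.    -0.615 -1.685] F [-0.1  0.2  0.2] w 0.0438
```

View pics/s1.png

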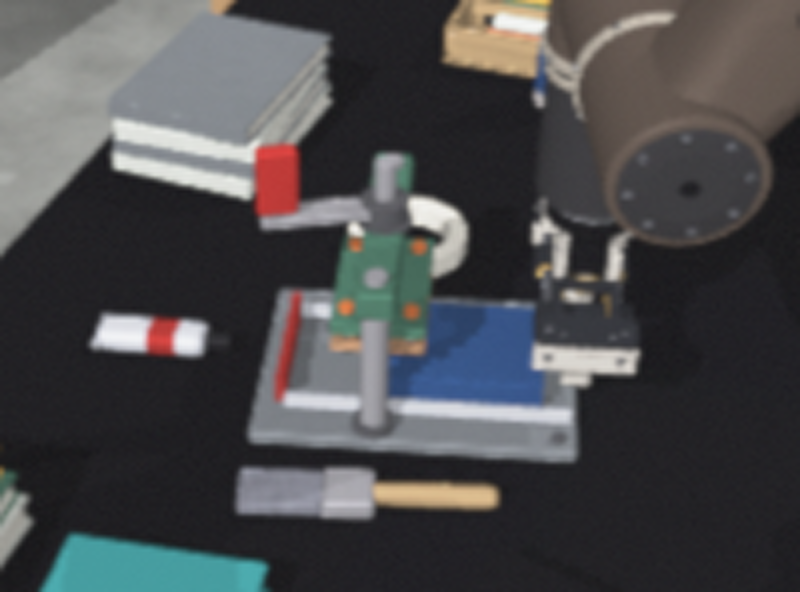

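The picture shows the gripper standing in front of the book's short edge (crop (545,370)) with the path clear. Next I push.

Request:
{"op": "apply_moves", "data": {"deltas": "0.15 0.7 0 0;0.15 0.7 0 0;0 0.7 0 0;0 0.7 0 0;0 0.7 0 0;0 0.7 0 0;0 0.7 0 0;0 0.7 0 0;0 0.5 0 0;0 0.3 0 0"}}

```text
t: 4.28
eef_pos: [0.4949, -0.0237, 0.0305]
ee_rot: [-3.141, 0.0, 1.816]
force: [-6.9, -0.4, 5.8]
width: 0.044
```

```bash
python3 - <<'E'
from h import *
from station import viewer
s=st()
f=viewer.grab_frame('side'); cv2.imwrite('pics/s2.png',cv2.resize(cv2.cvtColor(f['image'],cv2.COLOR_RGB2BGR)[190:260,210:340],None,fx=6,fy=6,interpolation=cv2.INTER_CUBIC))
E
```

```text
t 4.275 pos [ 0.4949 -0.0237  0.0305] rot [-3.1407  0.      1.8156] press [-0.0974  0.0008] q [ 0.35   0.292 -0.619 -0.    -0.66  -1.675] F [-6.9 -0.4  5.8] w 0.044
```

View pics/s2.png

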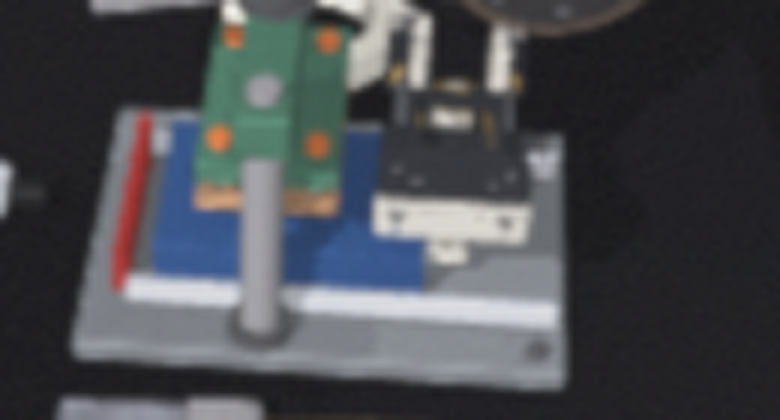

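Request:
{"op": "apply_moves", "data": {"deltas": "0 0.2 0 0;0 0.2 0 0;0 0.2 0 0;0 0.2 0 0"}}

```text
t: 4.82
eef_pos: [0.5027, -0.0218, 0.0306]
ee_rot: [-3.141, 0.0, 1.816]
force: [-5.2, -0.2, 4.1]
width: 0.0435
```

Request:
{"op": "apply_moves", "data": {"deltas": "0 0.2 0 0;0 0.1 0 0"}}

```text
t: 5.08
eef_pos: [0.5054, -0.0212, 0.0306]
ee_rot: [-3.141, 0.0, 1.815]
force: [-1.5, -1.0, -1.1]
width: 0.0438
```

```bash
python3 - <<'E'
from h import *
from station import viewer
s=st()
f=viewer.grab_frame('side'); cv2.imwrite('pics/s3.png',cv2.resize(cv2.cvtColor(f['image'],cv2.COLOR_RGB2BGR)[190:260,210:340],None,fx=6,fy=6,interpolation=cv2.INTER_CUBIC))
E
```

```text
t 5.075 pos [ 0.5054 -0.0212  0.0306] rot [-3.141   0.      1.8155] press [-0.0866  0.0008] q [ 0.347  0.306 -0.597 -0.    -0.669 -1.673] F [-1.5 -1.  -1.1] w 0.0438
```

View pics/s3.png

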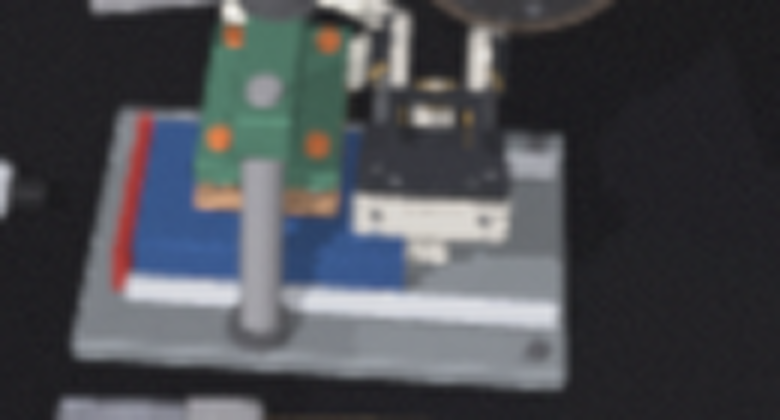

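Request:
{"op": "apply_moves", "data": {"deltas": "0 0.1 0 0;0 0.1 0 0"}}

```text
t: 5.38
eef_pos: [0.5065, -0.0209, 0.0306]
ee_rot: [-3.139, 0.0, 1.816]
force: [-7.9, -2.4, 6.3]
width: 0.0436
```

Request:
{"op": "apply_moves", "data": {"deltas": "0 0.1 0 0;0 0 0 0"}}

```text
t: 5.62
eef_pos: [0.5075, -0.0206, 0.0305]
ee_rot: [-3.14, 0.0, 1.815]
force: [-6.8, 0.4, 4.9]
width: 0.0441
```

Request:
{"op": "apply_moves", "data": {"deltas": "0 0.1 0 0;0 0 0 0"}}

```text
t: 5.88
eef_pos: [0.5076, -0.0207, 0.0304]
ee_rot: [-3.138, 0.0, 1.815]
force: [-9.3, -1.0, 7.3]
width: 0.0441
```

Request:
{"op": "apply_moves", "data": {"deltas": "0 0.1 0 0;0 0 0 0"}}

```text
t: 6.12
eef_pos: [0.5075, -0.0207, 0.0303]
ee_rot: [-3.136, 0.0, 1.815]
force: [-13.2, -1.3, 10.4]
width: 0.044
```

Force rose with no more motion, so the book is against the stop. Next I back off, rise and unwind the wrist.

Request:
{"op": "apply_moves", "data": {"deltas": "0 -3 0 0;0 -3.5 0 0;0 0 -5 0;0 0 -5 0;0 0 -5 0;0 0 -5 0;0 0 -5 0;0 0 -3 0", "gripper": -1}}

```text
t: 7.12
eef_pos: [0.4491, -0.0353, 0.3142]
ee_rot: [3.135, 0.0, 1.816]
force: [0.0, 0.2, -0.6]
width: 0.0878
```

Request:
{"op": "apply_moves", "data": {"deltas": "0 0 0 -0.18;0 0 0 -0.18;0 0 0 -0.18;0 0 0 -0.18;0 0 0 -0.18;0 0 0 -0.18;0 0 0 -0.18;0 0 0 -0.18;0 0 0 -0.18;0 0 0 -0.18"}}

```text
t: 8.38
eef_pos: [0.4485, -0.0353, 0.3113]
ee_rot: [-3.141, 0.003, -2.661]
force: [0.5, 0.0, -0.3]
width: 0.0878
```

Request:
{"op": "apply_moves", "data": {"deltas": "0 0 0 -0.18;0 0 0 -0.18;0 0 0 -0.18;0 0 0 -0.18;0 0 0 -0.18;0 0 0 -0.18;0 0 0 -0.18;0 0 0 -0.18;0 0 0 -0.18;0 0 0 0"}}

```text
t: 9.62
eef_pos: [0.4483, -0.0353, 0.3111]
ee_rot: [-3.139, -0.001, -1.049]
force: [-0.7, -0.0, -0.4]
width: 0.0875
```

```bash
python3 - <<'E'
from h import *
from station import viewer
s=st()
for n in ['side','top']:
    f=viewer.grab_frame(n); im=cv2.cvtColor(f['image'],cv2.COLOR_RGB2BGR)
    im=im[150:270,170:330] if n=='side' else im[140:260,180:340]
    cv2.imwrite(f'pics/{n}4.png',cv2.resize(im,None,fx=5,fy=5,interpolation=cv2.INTER_CUBIC))
th=1.272
for th in (1.272,):
    g=tow(PR,[.085*np.sin(th),.085*np.cos(th),.31])[0]; print(g,need(s,g),'yaw err',((-th+PR[2]-s['ee_rot'][2]+np.pi)%(2*np.pi)-np.pi))
E
```

```text
t 9.625 pos [ 0.4483 -0.0353  0.3111] rot [-3.1394e+00 -6.0000e-04 -1.0486e+00] press [-0.1454  0.0005] q [ 0.362 -0.074 -0.313  0.    -1.33   1.731] F [-0.7 -0.  -0.4] w 0.0875
[0.66275791 0.04184586 0.31      ] [  4.00810562 -22.43936185   0.11320204] yaw err 0.014318145706486707
```

View pics/side4.png

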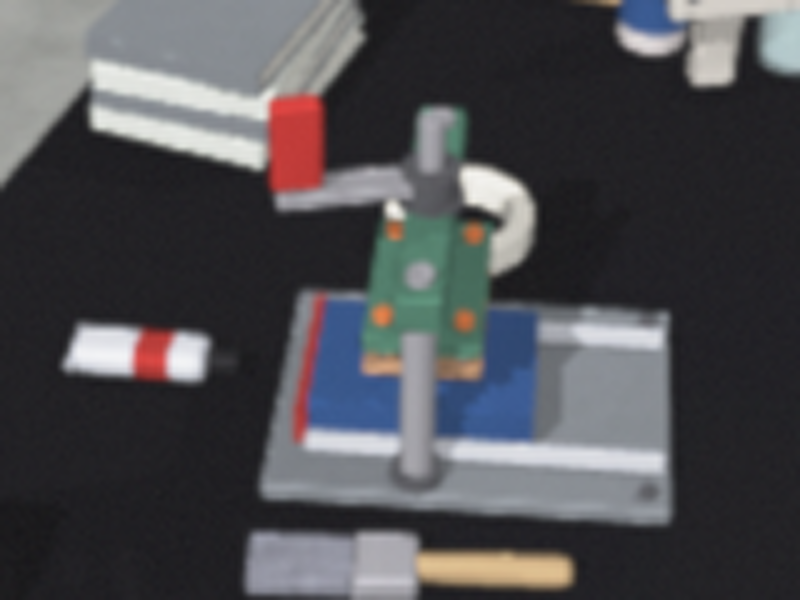

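View pics/top4.png

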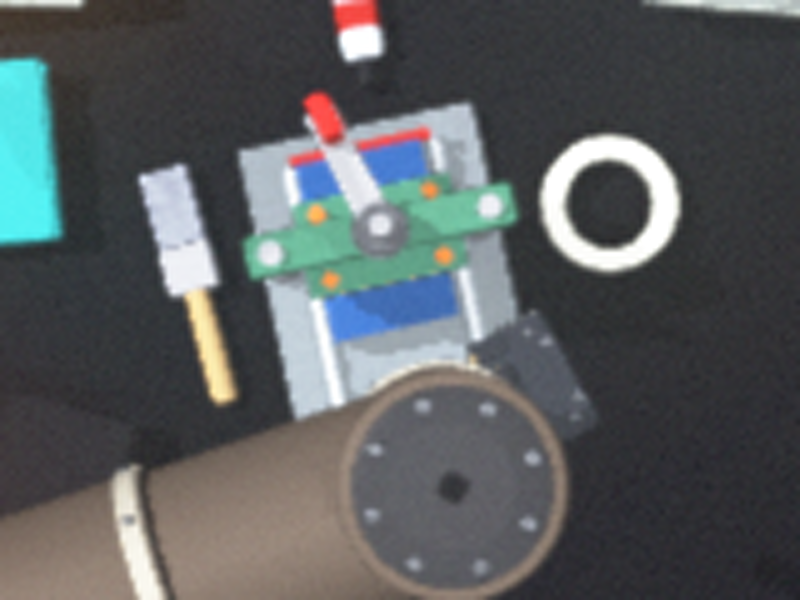

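Both pictures show the book flush with the red stop (side crop (310,370), top crop (360,160)). Next I go over the paddle and grip it.

Request:
{"op": "apply_moves", "data": {"deltas": "0.8 -4.48 0 0;0.8 -4.48 0 0;0.8 -4.48 0 0;0.8 -4.48 0 0;0.8 -4.48 0 0;0 0 0 0"}}

```text
t: 10.48
eef_pos: [0.6637, 0.0427, 0.3079]
ee_rot: [3.139, 0.0, -1.051]
force: [-1.1, -0.5, -0.8]
width: 0.0875
```

```bash
python3 - <<'E'
from h import *
from station import viewer
s=st()
th=1.272
g=tow(PR,[.085*np.sin(th),.085*np.cos(th),.223])[0]; print(g,need(s,g))
f=viewer.grab_frame('side'); im=cv2.cvtColor(f['image'],cv2.COLOR_RGB2BGR)[90:250,150:330]
cv2.imwrite(f'pics/s5.png',cv2.resize(im,None,fx=3.7,fy=3.7,interpolation=cv2.INTER_CUBIC))
E
```

```text
t 10.475 pos [0.6637 0.0427 0.3079] rot [ 3.1388e+00  5.0000e-04 -1.0507e+00] press [0.0823 0.0257] q [ 0.357  0.308  0.121 -0.    -1.387  1.734] F [-1.1 -0.5 -0.8] w 0.0875
[0.66275791 0.04184586 0.223     ] [0.03075632 0.1232112  8.49057088]
```

View pics/s5.png

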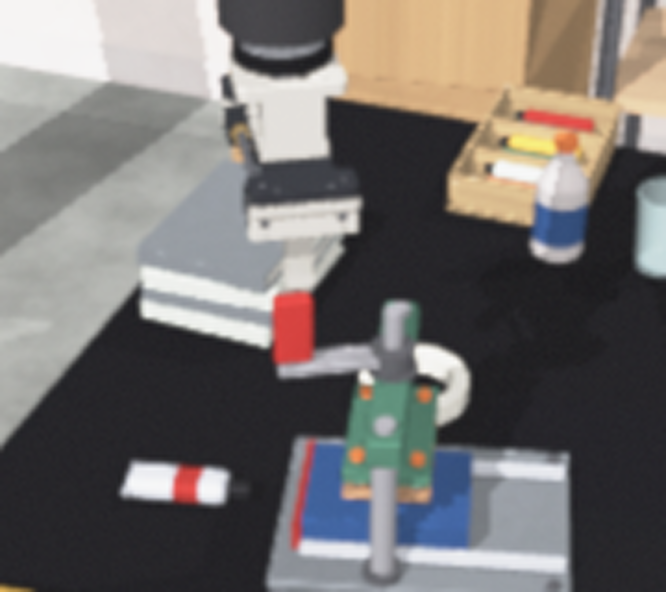

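The open jaws stand right over the paddle (crop (295,320)).

Request:
{"op": "apply_moves", "data": {"deltas": "0 0.1 2.5 0;0 0 2.5 0;0 0 2.2 0;0 0 1.2 0;0 0 0 0"}}

```text
t: 11.15
eef_pos: [0.6601, 0.0409, 0.2264]
ee_rot: [3.141, 0.0, -1.048]
force: [-0.1, -0.3, 0.8]
width: 0.0875
```

Request:
{"op": "apply_moves", "data": {"deltas": "0 0 0 0;0 0 0 0;0 0 0 0;0 0 0 0;0 0 0 0", "gripper": 1, "squeeze": 20}}

```text
t: 11.78
eef_pos: [0.6606, 0.0412, 0.2266]
ee_rot: [-3.142, -0.0, -1.048]
force: [0.7, 0.3, 0.6]
width: 0.0434
```

```bash
python3 - <<'E'
from h import *
from station import viewer
s=st()
f=viewer.grab_frame('side'); im=cv2.cvtColor(f['image'],cv2.COLOR_RGB2BGR)[90:250,150:330]
cv2.imwrite(f'pics/s6.png',cv2.resize(im,None,fx=3.7,fy=3.7,interpolation=cv2.INTER_CUBIC))
E
```

```text
t 11.775 pos [0.6606 0.0412 0.2266] rot [-3.1416 -0.     -1.0476] press [0.079  0.0249] q [ 0.356  0.337 -0.019 -0.    -1.214  1.738] F [0.7 0.3 0.6] w 0.0434
```

View pics/s6.png

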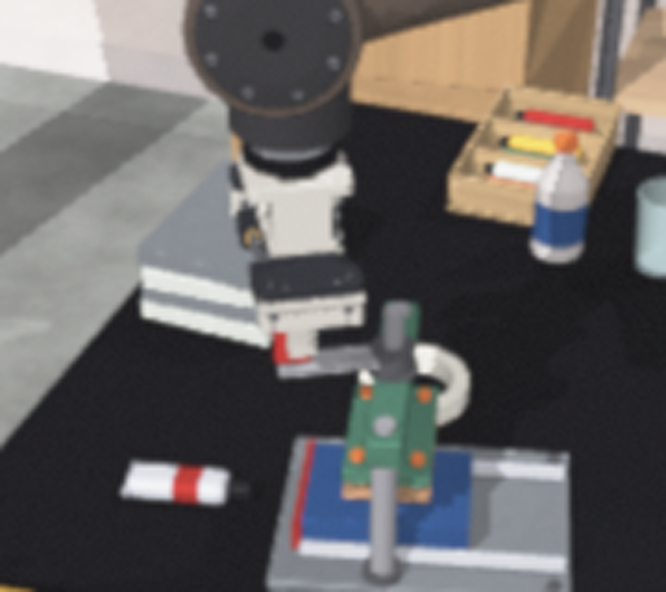

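Request:
{"op": "apply_moves", "data": {"deltas": "0 -0.2 0 0;0 0 0 0;0 0 0 0;0 0 0 0;0 0 0 0"}}

```text
t: 12.45
eef_pos: [0.6629, 0.0421, 0.2266]
ee_rot: [-3.141, -0.001, -1.047]
force: [4.9, -1.4, -1.8]
width: 0.016
```

```bash
python3 - <<'E'
from h import *
s=st(); p=topress(s['eef_pos']); print(np.hypot(*p),np.arctan2(p[0],p[1]), 'theta by yaw',PR[2]-s['ee_rot'][2])
E
```

```text
t 12.45 pos [0.6629 0.0421 0.2266] rot [-3.1407e+00 -6.0000e-04 -1.0474e+00] press [0.0814 0.0253] q [ 0.357  0.34  -0.015  0.    -1.215  1.737] F [ 4.9 -1.4 -1.8] w 0.016
0.08526970154328917 1.2699180532791887 theta by yaw 1.2851170186098668
```

Request:
{"op": "apply_moves", "data": {"deltas": "0.85 0.04 0 0.1;1.27 0.1 0 0.15;1.27 0.1 0 0.15;1.27 0.1 0 0.15;1.27 0.1 0 0.15;1.27 0.1 0 0.15"}}

```text
t: 13.2
eef_pos: [0.6716, -0.0285, 0.2267]
ee_rot: [-3.137, 0.001, -1.902]
force: [12.1, -6.0, -6.3]
width: 0.016
```

```bash
cat >> h.py <<'E'
def cr():
    s=st(); p=topress(s['eef_pos']); print('r',np.hypot(*p),'th pos',np.arctan2(p[0],p[1])%6.2832,'th yaw',(PR[2]-s['ee_rot'][2])%6.2832)
E
python3 -c "
from h import *
cr()"
```

```text
t 13.2 pos [ 0.6716 -0.0285  0.2267] rot [-3.1370e+00  8.0000e-04 -1.9024e+00] press [ 0.0733 -0.0454] q [ 0.248  0.351  0.     0.002 -1.216  0.99 ] F [12.1 -6.  -6.3] w 0.016
r 0.08621179295875975 th pos 2.1258070933435618 th yaw 2.1401425573634034
```

Request:
{"op": "apply_moves", "data": {"deltas": "1.27 0 0 0.15;1.27 0 0 0.15;1.27 0.05 0 0.15;1.27 0.1 0 0.15;1.27 0.1 0 0.15;1.27 0.1 0 0.15;1.27 0.1 0 0.15"}}

```text
t: 14.08
eef_pos: [0.6064, -0.0866, 0.2266]
ee_rot: [-3.139, -0.001, -2.954]
force: [1.7, -7.8, -1.5]
width: 0.0158
```

```bash
python3 -c "
from h import *
cr()"
```

```text
t 14.075 pos [ 0.6064 -0.0866  0.2266] rot [-3.1394e+00 -9.0000e-04 -2.9537e+00] press [-0.0037 -0.0866] q [ 0.178  0.257 -0.133  0.002 -1.181  0.009] F [ 1.7 -7.8 -1.5] w 0.0158
r 0.08664873536018582 th pos 3.184863344895979 th yaw 3.1913526711966655
```

Request:
{"op": "apply_moves", "data": {"deltas": "1.27 0 0 0.15;1.27 0.1 0 0.15;1.27 0.1 0 0.15;1.27 0.1 0 0.15;1.27 0.1 0 0.15;1.27 0.1 0 0.15;1.27 0.1 0 0.15;1.27 0.1 0 0.15"}}

```text
t: 15.08
eef_pos: [0.5176, -0.048, 0.2266]
ee_rot: [-3.139, -0.0, 2.129]
force: [1.1, -4.1, -1.2]
width: 0.016
```

```bash
python3 -c "
from h import *
cr()"
```

```text
t 15.075 pos [ 0.5176 -0.048   0.2266] rot [-3.1395e+00 -1.0000e-04  2.1294e+00] press [-0.081  -0.0282] q [ 2.860e-01  1.030e-01 -3.250e-01  1.000e-03 -1.144e+00 -1.298e+00] F [ 1.1 -4.1 -1.2] w 0.016
r 0.08579986524304228 th pos 4.378041715921318 th yaw 4.391457970778063
```

Request:
{"op": "apply_moves", "data": {"deltas": "0 0 0 0;0 0 0 0;0 0 0 0;0 0 0 0;0 0 0 0;0 0 0 0;0 0 0 0", "gripper": -1}}

```text
t: 15.95
eef_pos: [0.5191, -0.0473, 0.2265]
ee_rot: [-3.142, 0.0, 2.136]
force: [-0.4, 0.3, 0.3]
width: 0.0804
```

```bash
python3 - <<'E'
from h import *
from station import viewer
cr()
for n in ['side','top']:
    f=viewer.grab_frame(n); im=cv2.cvtColor(f['image'],cv2.COLOR_RGB2BGR)
    im=im[110:260,170:350] if n=='side' else im[110:260,180:340]
    cv2.imwrite(f'pics/{n}7.png',cv2.resize(im,None,fx=4,fy=4,interpolation=cv2.INTER_CUBIC))
E
```

```text
t 15.95 pos [ 0.5191 -0.0473  0.2265] rot [-3.1415  0.      2.1357] press [-0.0794 -0.0278] q [ 0.286  0.105 -0.323  0.    -1.143 -1.292] F [-0.4  0.3  0.3] w 0.0804
r 0.0841315161834387 th pos 4.375437621102813 th yaw 4.385174934503776
```

View pics/side7.png

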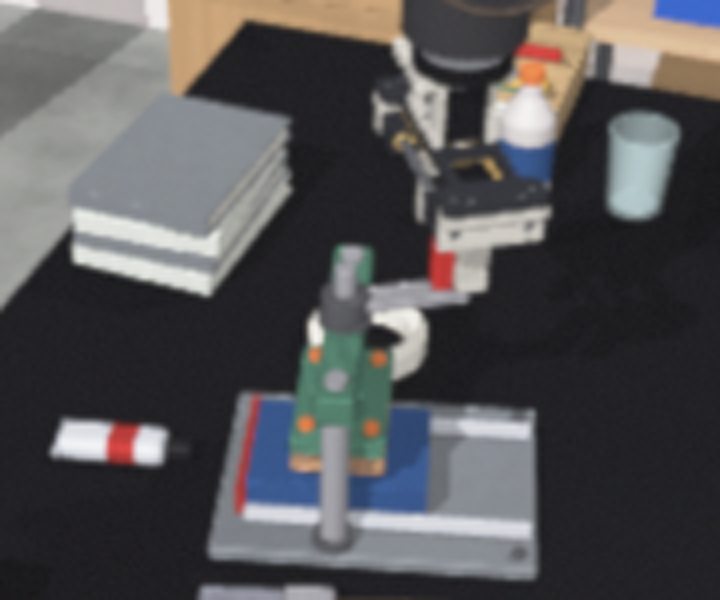

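The paddle (crop (440,265)) stands between the open jaws, the arm has turned as planned, and the book is still at the stop. Half turn of the hand in place.

Request:
{"op": "apply_moves", "data": {"deltas": "0 -0.1 0 -0.18;0 0 0 -0.18;0 0 0 -0.18;0 0 0 -0.18;0 0 0 -0.18;0 0 0 -0.18;0 0 0 -0.18;0 0 0 -0.18;0 0 0 -0.18;0 0 0 -0.18"}}

```text
t: 17.3
eef_pos: [0.5182, -0.0479, 0.2266]
ee_rot: [-3.142, -0.0, -2.342]
force: [0.1, -0.1, -0.7]
width: 0.0876
```

Request:
{"op": "apply_moves", "data": {"deltas": "0 0 0 -0.18;0 0 0 -0.18;0 0 0 -0.18;0 0 0 -0.18;0 0 0 -0.18;0 0 0 -0.18;0 0 0 -0.18;0 0 0 -0.08;0 0 0 0;0 0 0 0", "gripper": 1}}

```text
t: 18.55
eef_pos: [0.5183, -0.0479, 0.2265]
ee_rot: [3.142, -0.0, -1.009]
force: [0.1, -1.0, -1.0]
width: 0.0158
```

Request:
{"op": "apply_moves", "data": {"deltas": "0 0 0 0;0 0 0 0"}}

```text
t: 18.8
eef_pos: [0.5183, -0.0479, 0.2266]
ee_rot: [-3.142, -0.0, -1.008]
force: [1.6, -2.1, -0.3]
width: 0.0159
```

```bash
python3 -c "
from h import *
cr()"
```

```text
t 18.8 pos [ 0.5183 -0.0479  0.2266] rot [-3.1416e+00 -1.0000e-04 -1.0082e+00] press [-0.0803 -0.0282] q [ 0.285  0.103 -0.325  0.    -1.142  1.848] F [ 1.6 -2.1 -0.3] w 0.0159
r 0.0851472154433032 th pos 4.374668830580346 th yaw 1.245893123213672
```

Request:
{"op": "apply_moves", "data": {"deltas": "-0.85 -0.04 0 0.1;-1.27 -0.1 0 0.15;-1.27 -0.1 0 0.15;-1.27 -0.1 0 0.15;-1.27 -0.1 0 0.15;-1.27 -0.1 0 0.15;-1.27 -0.1 0 0.15;-1.27 -0.1 0 0.15"}}

```text
t: 19.8
eef_pos: [0.5196, 0.0446, 0.2266]
ee_rot: [-3.141, -0.0, -2.163]
force: [4.0, -5.4, -2.8]
width: 0.0158
```

```bash
python3 -c "
from h import *
cr()"
```

```text
t 19.8 pos [0.5196 0.0446 0.2266] rot [-3.1414e+00 -5.0000e-04 -2.1628e+00] press [-0.0572  0.0614] q [ 0.463  0.105 -0.323  0.    -1.143  0.516] F [ 4.  -5.4 -2.8] w 0.0158
r 0.08395756016936416 th pos 5.533245191961129 th yaw 2.4005048187398264
```

Request:
{"op": "apply_moves", "data": {"deltas": "-1.27 -0.15 0 0.15;-1.27 -0.1 0 0.15;-1.27 -0.1 0 0.15;-1.27 -0.1 0 0.15;-1.27 -0.1 0 0.15;-1.27 -0.1 0 0.15;-1.27 -0.1 0 0.15;-1.27 -0.1 0 0.15;-1.27 -0.1 0 0.15"}}

```text
t: 20.92
eef_pos: [0.6209, 0.0763, 0.2266]
ee_rot: [-3.141, -0.001, 2.77]
force: [-3.1, -2.0, 3.4]
width: 0.0158
```

```bash
python3 -c "
from h import *
cr()"
```

```text
t 20.925 pos [0.6209 0.0763 0.2266] rot [-3.1409e+00 -1.4000e-03  2.7703e+00] press [0.0487 0.0683] q [ 4.330e-01  2.790e-01 -1.020e-01 -1.000e-03 -1.191e+00 -8.040e-01] F [-3.1 -2.   3.4] w 0.0158
r 0.08387862959033675 th pos 0.618798408226229 th yaw 3.750561357702948
```

Request:
{"op": "apply_moves", "data": {"deltas": "-1.27 -0.1 0 0.15;-1.27 -0.1 0 0.15;-1.27 -0.1 0 0.15;-1.27 -0.1 0 0.15;-1.27 -0.1 0 0.15;-1.27 -0.1 0 0.15;0 0 0 0"}}

```text
t: 21.8
eef_pos: [0.6712, 0.022, 0.2266]
ee_rot: [-3.14, -0.001, 1.875]
force: [-5.5, 1.3, 3.1]
width: 0.0157
```

Request:
{"op": "apply_moves", "data": {"deltas": "0 0 0 0;0 0 0 0;0 0 0 0;0 0 0 0;0 0 0 0;0 0 0 0;0 0 0 0", "gripper": -1}}

```text
t: 22.68
eef_pos: [0.6718, 0.0222, 0.2265]
ee_rot: [-3.142, -0.0, 1.876]
force: [0.0, 0.7, -0.1]
width: 0.0799
```

```bash
python3 - <<'E'
from h import *
from station import viewer
cr()
for n in ['side','top']:
    f=viewer.grab_frame(n); im=cv2.cvtColor(f['image'],cv2.COLOR_RGB2BGR)
    im=im[110:260,170:350] if n=='side' else im[110:260,180:340]
    cv2.imwrite(f'pics/{n}8.png',cv2.resize(im,None,fx=4,fy=4,interpolation=cv2.INTER_CUBIC))
E
```

```text
t 22.675 pos [0.6718 0.0222 0.2265] rot [-3.1416 -0.      1.8756] press [0.0854 0.0038] q [ 0.322  0.354  0.005 -0.    -1.222 -1.588] F [ 0.   0.7 -0.1] w 0.0799
r 0.08546531870342348 th pos 1.526371708817256 th yaw 4.645285577227506
```

View pics/side8.png

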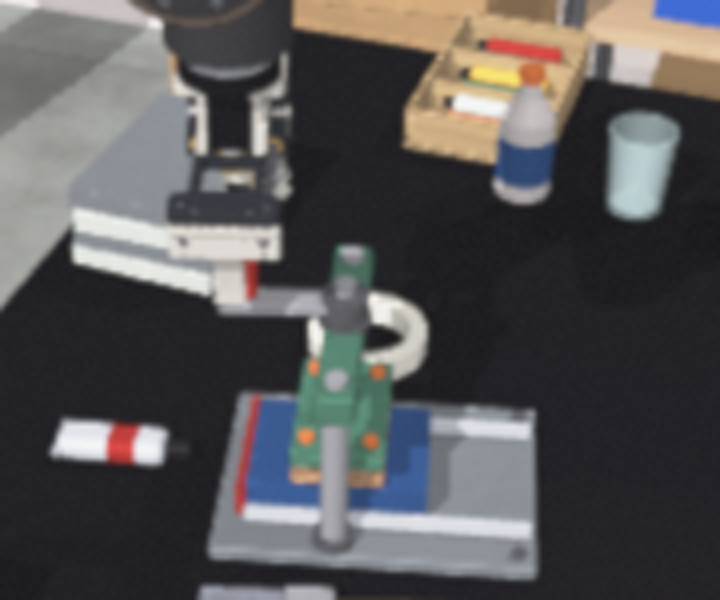

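The pad has come down to about 1 mm above the book by the count, with the crank at about 7.80 rad. The book and bystanders have not moved. Last regrasp.

Request:
{"op": "apply_moves", "data": {"deltas": "0 0 0 -0.18;0 0 0 -0.18;0 0 0 -0.18;0 0 0 -0.18;0 0 0 -0.18;0 0 0 -0.18;0 0 0 -0.18;0 0 0 -0.18;0 0 0 -0.18;0 0 0 -0.18"}}

```text
t: 24.02
eef_pos: [0.6718, 0.0222, 0.2266]
ee_rot: [-3.142, 0.0, -2.602]
force: [0.7, 1.4, -0.0]
width: 0.0874
```

Request:
{"op": "apply_moves", "data": {"deltas": "0 0 0 -0.18;0 0 0 -0.18;0 0 0 -0.18;0 0 0 -0.18;0 0 0 -0.18;0 0 0 -0.18;0 0 0 -0.18;0 0 0 -0.08;0 0 0 0;0 0 0 0", "gripper": 1}}

```text
t: 25.28
eef_pos: [0.6718, 0.0225, 0.2266]
ee_rot: [-3.141, 0.0, -1.269]
force: [-1.2, 2.4, 1.0]
width: 0.0159
```

Request:
{"op": "apply_moves", "data": {"deltas": "0 0 0 0;0 0 0 0;0.85 0.04 0 0.1;1.27 0.1 0 0.15;1.27 0.1 0 0.15;1.27 0.1 0 0.15;1.27 0.1 0 0.15;1.27 0.1 0 0.15;1.27 0.1 0 0.15"}}

```text
t: 26.4
eef_pos: [0.6554, -0.058, 0.2265]
ee_rot: [3.141, -0.0, -2.273]
force: [-1.5, 4.4, 1.5]
width: 0.0161
```

```bash
python3 -c "
from h import *
cr()"
```

```text
t 26.4 pos [ 0.6554 -0.058   0.2265] rot [ 3.1414e+00 -1.0000e-04 -2.2728e+00] press [ 0.0506 -0.0703] q [ 0.207  0.331 -0.029 -0.    -1.211  0.661] F [-1.5  4.4  1.5] w 0.0161
r 0.08662972056454736 th pos 2.5181789217236297 th yaw 2.5105378494400736
```

Request:
{"op": "apply_moves", "data": {"deltas": "1.27 0.1 0 0.15;1.27 0.1 0 0.15;1.27 0.1 0 0.15;1.27 0.1 0 0.15;1.1 0.08 0 0.13;0 0 0 0;0 0 0 0"}}

```text
t: 27.28
eef_pos: [0.6026, -0.0874, 0.2265]
ee_rot: [-3.141, -0.001, -2.995]
force: [-1.2, -2.0, -0.7]
width: 0.0156
```

Request:
{"op": "apply_moves", "data": {"deltas": "0 0 0 0;0 0 0 0;0 0 0 0;0 0 0 0;0 0 0 0;0 0 0 0;0 0 0 0", "gripper": -1}}

```text
t: 28.15
eef_pos: [0.6026, -0.087, 0.2266]
ee_rot: [-3.142, 0.0, -2.998]
force: [0.2, 0.2, 0.2]
width: 0.0808
```

```bash
python3 - <<'E'
from h import *
from station import viewer
cr()
for n in ['side','top']:
    f=viewer.grab_frame(n); im=cv2.cvtColor(f['image'],cv2.COLOR_RGB2BGR)
    im=im[130:260,180:340]
    cv2.imwrite(f'pics/{n}9.png',cv2.resize(im,None,fx=4.6,fy=4.6,interpolation=cv2.INTER_CUBIC))
E
```

```text
t 28.15 pos [ 0.6026 -0.087   0.2266] rot [-3.1416e+00  1.0000e-04 -2.9975e+00] press [-0.0076 -0.086 ] q [ 0.177  0.251 -0.141  0.    -1.179 -0.033] F [0.2 0.2 0.2] w 0.0808
r 0.08637617522543234 th pos 3.229835614275284 th yaw 3.2352455493466374
```

View pics/side9.png

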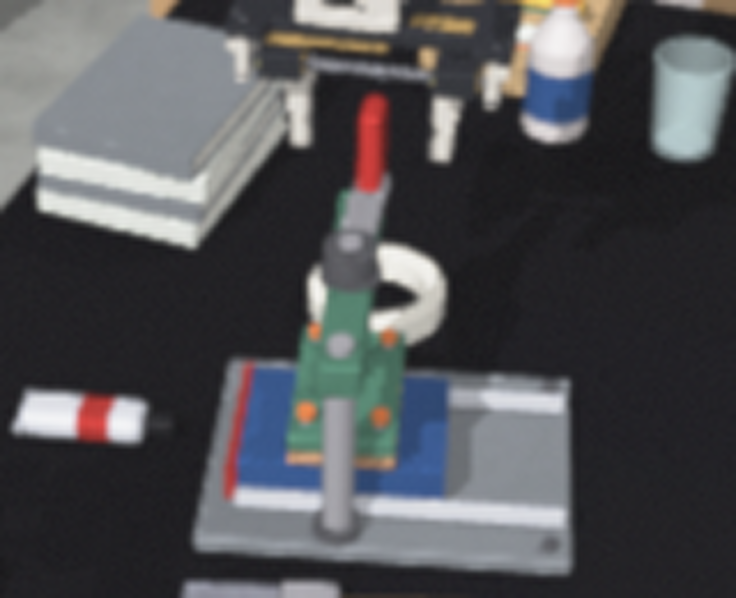

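Request:
{"op": "apply_moves", "data": {"deltas": "0 0 -2 0;0 0 -3 0;0 0 -3 0;0 0 -3 0;0 0 -1 0;0 0 0 0;0 0 0 0"}}

```text
t: 29.12
eef_pos: [0.6021, -0.0869, 0.3451]
ee_rot: [3.141, -0.002, -2.998]
force: [-0.3, 0.4, 0.3]
width: 0.0877
```

```bash
python3 - <<'E'
from h import *
from station import viewer
cr()
a=cv2.imread('pics/side0.png')
f=viewer.grab_frame('side'); b=cv2.cvtColor(f['image'],cv2.COLOR_RGB2BGR)
for th in (9.515,):
    q=tow(PR,[.085*np.sin(th),.085*np.cos(th),.263])[0]; print('expected paddle top px',proj('side',q))
im=np.hstack([a[150:270,170:330],b[150:270,170:330]])
cv2.imwrite('pics/cmp10.png',cv2.resize(im,None,fx=2.5,fy=2.5,interpolation=cv2.INTER_CUBIC))
cv2.imwrite('pics/z10.png',cv2.resize(b[165:255,215:315],None,fx=6.5,fy=6.5,interpolation=cv2.INTER_CUBIC))
cv2.imwrite('pics/full10.png',b)
E
```

```text
t 29.125 pos [ 0.6021 -0.0869  0.3451] rot [ 3.1411e+00 -2.0000e-03 -2.9976e+00] press [-0.0081 -0.0858] q [ 1.770e-01  1.990e-01  5.800e-02 -1.000e-03 -1.432e+00 -3.300e-02] F [-0.3  0.4  0.3] w 0.0877
r 0.08618127998093487 th pos 3.235383691026063 th yaw 3.2353351110204183
expected paddle top px [[261.15519309 152.13359499]]
```

View pics/z10.png

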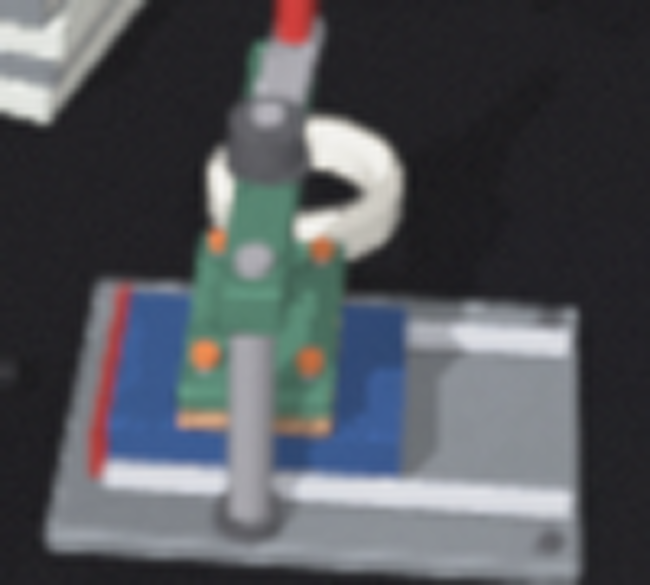

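View pics/full10.png

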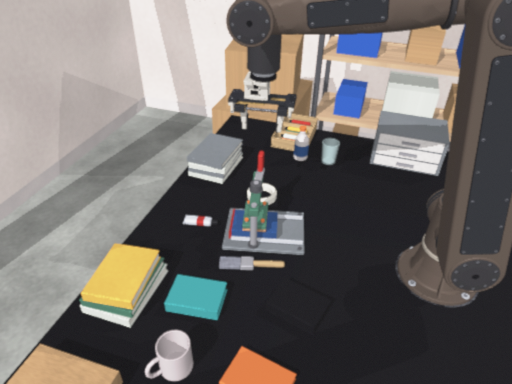

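```bash
python3 -c "
from station import job
print(job.job_done())"
```

```text
the job is handed in; nothing more can be done
None
```

I pushed the blue book home against the red stop, then wound the crank clockwise from about 1.27 to 9.52 rad, regripping twice. I let go, raised the hand clear and handed the job in; the clock read about 29 s at the last state read before that. No verdict was reported.

- **Book:** the push force rose to about 13 N with no further motion. The last pictures show the book flush with the red stop.
- **Pad:** the crank angle gives about 5.9 mm of push-up; I could not measure the pad directly. In the pictures the screw rod is nearly level with the hub, the cork strip looks thinner and the orange pins sit slightly higher. All of that fits, but the pixels are only good to a few millimetres.
- **Crank angle:** the tool position and the tool yaw agreed on it to about 0.01 rad.
- **Bystanders and hand:** the bystanders look unmoved by eye in the last side picture; I did not measure them. The force readings were near zero after release.

No check failed or disagreed.

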